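# Set out the tasting flight

## Task

Set out the tasting flight: stand each miniature bottle upright in the middle of the coaster that matches the colour of its cap (red, white, blue and green; any order). Leave the black-capped miniature and the red-lidded jar where they are, and do not knock any bottle or the jar over.

Things in the scene. Friction and masses are not known exactly. Their poses are not given: they have to be found in the camera images.
- coaster_red: The red coaster: a round cork disc 72 mm across and 5 mm thick with a red top, fixed to the counter (height 0). Origin at the centre of its underside, z up; its top is 5 mm above the origin. It is the place for the red-capped miniature only.
- coaster_white: The white coaster: a round cork disc 72 mm across and 5 mm thick with a white top, fixed to the counter (height 0). Origin at the centre of its underside, z up; its top is 5 mm above the origin. It is the place for the white-capped miniature only.
- coaster_blue: The blue coaster: a round cork disc 72 mm across and 5 mm thick with a blue top, fixed to the counter (height 0). Origin at the centre of its underside, z up; its top is 5 mm above the origin. It is the place for the blue-capped miniature only.
- coaster_green: The green coaster: a round cork disc 72 mm across and 5 mm thick with a green top, fixed to the counter (height 0). Origin at the centre of its underside, z up; its top is 5 mm above the origin. It is the place for the green-capped miniature only.
- mini_red: Red-capped (cap and band round the body red) miniature bottle of amber glass, upright on the counter (height 0), 100 mm tall, 0.08 to 0.16 kg: straight round body 36 mm in diameter from base to 68 mm up, then a shoulder, and a cap 25 mm in diameter from 80 to 100 mm. Origin at the centre of its underside, z towards the cap. Goes on the red coaster.
- mini_white: White-capped (cap and band round the body white) miniature bottle of amber glass, upright on the counter (height 0), 100 mm tall, 0.08 to 0.16 kg: straight round body 36 mm in diameter from base to 68 mm up, then a shoulder, and a cap 25 mm in diameter from 80 to 100 mm. Origin at the centre of its underside, z towards the cap. Goes on the white coaster.
- mini_blue: Blue-capped (cap and band round the body blue) miniature bottle of amber glass, upright on the counter (height 0), 100 mm tall, 0.08 to 0.16 kg: straight round body 36 mm in diameter from base to 68 mm up, then a shoulder, and a cap 25 mm in diameter from 80 to 100 mm. Origin at the centre of its underside, z towards the cap. Goes on the blue coaster.
- mini_green: Green-capped (cap and band round the body green) miniature bottle of amber glass, upright on the counter (height 0), 100 mm tall, 0.08 to 0.16 kg: straight round body 36 mm in diameter from base to 68 mm up, then a shoulder, and a cap 25 mm in diameter from 80 to 100 mm. Origin at the centre of its underside, z towards the cap. Goes on the green coaster.
- mini_black: Black-capped (cap and band round the body black) miniature bottle of amber glass, upright on the counter (height 0), 100 mm tall, 0.08 to 0.16 kg: straight round body 36 mm in diameter from base to 68 mm up, then a shoulder, and a cap 25 mm in diameter from 80 to 100 mm. Origin at the centre of its underside, z towards the cap. Has no coaster: stays where it is.
- jar: Squat clear jar with a red screw lid, not a miniature: 68 mm in diameter, 90 mm tall, loose, 0.3 kg, stays where it is. Origin at the centre of its underside, z up. At the start all ten listed things are at least 110 mm apart, centre to centre, with nothing else among them; bar equipment, some of it taller, stands farther out (x above 0.8 m, or more than 0.6 m to a side).
Not all that is in view belongs to the job. Leave any pink or yellow look-alike of the mini_green alone.

How it is judged (in metres and radians):
At the end, for the whole second after the job is handed in: The red, white, blue and green miniatures each stand upright (within 0.1 rad) on the coaster of their own colour, base resting on its top and centre within 15 mm of the coaster's centre, released and at rest; the black-capped miniature and the jar stand upright within 25 mm of where they began (horizontal distance between mini_red and coaster_red below 0.015 m and z of mini_red in the frame of coaster_red between 0.003 and 0.009 m and angle between each of mini_red, mini_white, mini_blue, mini_green, mini_black, jar's own z axis and vertical below 0.1 rad and linear speed of each of mini_red, mini_white, mini_blue, mini_green below 0.02 m/s and angular speed of each of mini_red, mini_white, mini_blue, mini_green below 0.2 rad/s and horizontal distance between mini_white and coaster_white below 0.015 m and z of mini_white in the frame of coaster_white between 0.003 and 0.009 m and horizontal distance between mini_blue and coaster_blue below 0.015 m and z of mini_blue in the frame of coaster_blue between 0.003 and 0.009 m and horizontal distance between mini_green and coaster_green below 0.015 m and z of mini_green in the frame of coaster_green between 0.003 and 0.009 m and distance of each of mini_black, jar from where it was at the start of the episode below 0.025 m); the robot touches nothing.
It fails at once if the black-capped miniature or the jar is moved away from its place (more than 25 mm) (distance of any of mini_black, jar from where it was at the start of the episode above 0.025 m).
It fails at once if a bottle or the jar is knocked over or laid down (tipped more than 0.8 rad) (angle between any of mini_red, mini_white, mini_blue, mini_green, mini_black, jar's own z axis and vertical above 0.8 rad).
It also fails if it takes over 128 s, if anything falls off the work surface, if the arm or the gripper's body presses on something with over 40 N, if the wrist force passes 120 N, or if a joint passes its speed limit or range.

## Robot

A 7-joint arm with a two-finger parallel gripper is mounted at the origin on the work surface. World frame = base frame: x ahead of the robot, y to its left, z up, the work surface at z = 0. Lengths are in mm, angles in rad, forces in N, time in s.
With the tool pointing down it reaches from about 425 to 925 mm from the base axis. Payload 6.8 kg.
Tool frame: the origin (TCP) lies on the centre line of the jaws, within the pads' length; the fingertips stand 22 mm ahead of it and the grasp point (between the pads) lies 3 mm ahead of it; z points along the fingers, y is the line along which they close (so a half turn about z gives the same grasp; the last joint's range is limited). The gripper opens to 88 mm and grips with 3 to 60 N. Pads are 20 mm wide; open, the fingers measure 115 mm over their backs; the gripper's body (75 mm by 178 mm) begins 61 mm behind the grasp point.
Start: joints at [1.118, 0.477, 0.022, 1.555, -0.011, 1.109, -0.083], TCP at [228.165, -635.285, 244.664] pointing down, gripper open.
Joint ranges: [-2.96, 2.96], [-0.34, 2.1], [-1.41, 1.46], [0.24, 2.44], [-1.37, 4.51], [0.17, 1.92], [-2.96, 2.96]. Speed limits (rad/s): [2.39, 2.39, 3.14, 3.14, 3.14, 3.14, 3.14].

## Interface

Orientations are given as a unit quaternion [w, x, y, z].
In Python, from plant import get_obs, imaging, ticket gives the robot as it stands.
- The arm moves only by the tool apply_moves, never from a script. Its argument "moves" is text: rows parted by semicolons, each of 6 numbers parted by spaces: the shift along the tool's x, y, z in units of 30 mm (1.0 is 30 mm), then the turn, a rotation vector about the tool's x, y, z in units of 5 degrees (1.0 is 5 degrees). A call has 1 to 20 rows; each row is the pose to reach, as a shift and turn from the pose commanded when the call began, along the tool's axes at that moment; what a row does not reach only later rows make up. A row lasts 1/12 s, in which the tool goes at most 41.7 mm and 7.16 degrees, less where a joint would pass 70% of its speed; a pose out of reach is approached as far as the arm can. A call with a gripper value outside its range is refused whole. "claw" is the opening, from 0 (shut) to 1 (fully open), set as the call begins (left out, the last holds). The fingers move at their own pace and stop on an object; "grip_force" is the grip in N (left out, the last holds). Time passes only in rows, so rows that repeat a pose let the fingers close. It gives the time, the measured TCP pose, the force, the opening and the grip force at its end, in the units of the state.
- get_obs(): the state, without advancing time (a new reading comes with each control period).
- imaging.capture(name): name is "scene" or "top" or "wrist"; returns a dict with "frame" (420x560x3 uint8, blue, green, red), "z_map" (420x560 float32, mm along the optical axis (not along the pixel's ray), 0 where there is no reading), "K" (3x3 intrinsics, pixels), "T" (4x4, takes a point from camera to world coordinates). Camera axes: x right, y down, z forward; pixel columns grow to the right and rows downward; lengths in mm; the calibration is good to about 2 mm. A picture is of the moment at which its call begins.
- ticket.finish_job(): hands the job in; it is judged then, once.
The state is a dict: "t": time; "qpos": joint angles; "qd": joint speeds; "joint_efforts": joint torques, N m; "ee_pos": TCP position; "tool_rot": TCP orientation; "contact_force": force on the tool from outside, world axes, zero at the start; "torque": the same for the moment, N m; "width": opening from 0.0 (shut) to 1.0 (fully open); "grasp_force": force on a finger pad.
Only numpy, scipy, OpenCV 4.12 (cv2) and the standard library are available. Lean on these libraries where they do the work, as an engineer would, in place of code of your own. Each camera call takes 0.05 s, during which the arm holds its last target. There are 200 camera calls.

## Working session

There is one attempt and no reset: what is moved stays moved. The work goes in short steps, Python scripts to look and compute and a tool call to move; the robot and the scene stay as the last step left them, time stands still between calls to the robot, and variables do not carry over. Pictures are saved under pics/ and viewed, at most 14 in all, crops included, and the job is handed in when it is done.

Besides the shell and the picture viewer there is one more tool, called after ">>>" as name(argument=value, ...) on one line, values as JSON. apply_moves: Moves the arm, as the interface text tells. Its arguments: {"type":"object","properties":{"moves":{"type":"string"},"claw":{"type":"number"},"grip_force":{"type":"number"}},"required":["moves"]}

```bash
mkdir -p pics
python3 - <<'E'
from plant import get_obs, imaging
import cv2,numpy as np
o=get_obs();print(o)
for n in("scene","top"):
    c=imaging.capture(n);cv2.imwrite(f"pics/{n}0.png",c["frame"]);np.savez(f"{n}0.npz",**c);print(c["K"],c["T"])
E
```

```text
{'t': 0.0, 'qpos': array([ 1.1179075 ,  0.47775467,  0.02236897,  1.55639118, -0.01150524,
        1.10929695, -0.08309908]), 'qd': array([ 0.00101466, -0.00069205,  0.0003366 ,  0.00085024,  0.00033008,
        0.00050891, -0.00077351]), 'joint_efforts': array([ 6.17819769e-04, -5.82847345e+01,  1.53479867e+00, -2.72604901e+01,
       -5.43891639e-02,  1.69445027e-02,  1.36251997e-04]), 'ee_pos': array([ 227.94346498, -634.7810031 ,  243.7381678 ]), 'tool_rot': array([-8.33916158e-04,  9.85176928e-01,  1.71539150e-01, -2.13438511e-04]), 'contact_force': array([-0.25309091, -0.04091348, -0.91278146]), 'torque': array([ 0.02028129, -0.02444317, -0.00322252]), 'grasp_force': 0.0, 'width': 1.0008052445406754}
[[407.85501165   0.         275.37521368]
 [  0.         407.85501165 211.60308562]
 [  0.           0.           1.        ]] [[-9.68628593e-02  5.38913292e-01 -8.36773596e-01  1.36220210e+03]
 [ 9.95239939e-01  4.33839023e-02 -8.72656893e-02  9.02874762e+01]
 [-1.07261360e-02 -8.41243307e-01 -5.40550321e-01  5.97333470e+02]
 [ 0.00000000e+00  0.00000000e+00  0.00000000e+00  1.00000000e+00]]
[[522.78495209   0.         283.48935231]
 [  0.         522.78495209 212.19319686]
 [  0.           0.           1.        ]] [[ 1.20537232e-01 -9.72193828e-01  2.00773347e-01  2.38738425e+02]
 [-9.92693453e-01 -1.19169274e-01  1.89312373e-02 -5.34644709e-01]
 [ 5.52118200e-03 -2.01588306e-01 -9.79454783e-01  1.39782646e+03]
 [ 0.00000000e+00  0.00000000e+00  0.00000000e+00  1.00000000e+00]]
```

View pics/top0.png

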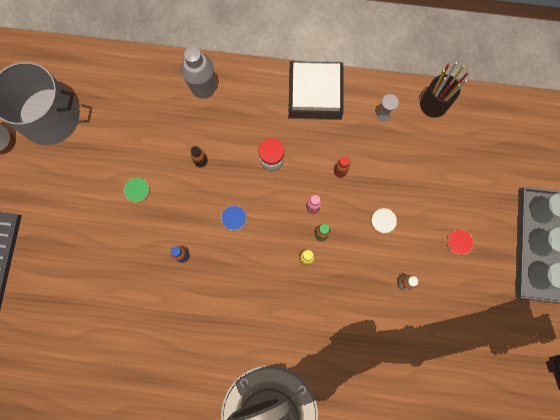

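View pics/scene0.png

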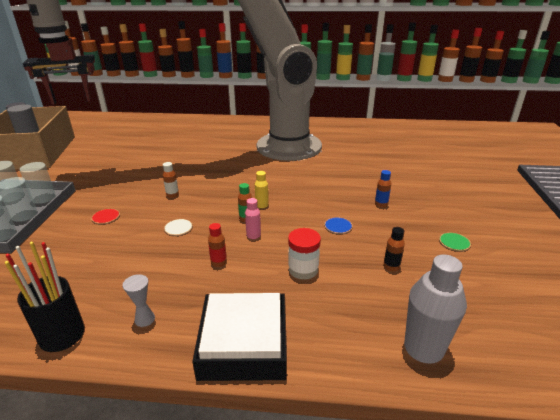

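The top view shows caps at roughly red (344,162), white (413,281), blue (177,252), green (324,229) and black (197,152), with the jar lid at (271,150). The look-alikes are pink (315,201) and yellow (307,257). Coasters are at green (136,190), blue (234,218), white (384,221) and red (460,242).

```bash
cat > h.py <<'E'
import numpy as np,cv2
def cloud(c):
    z=c["z_map"].astype(float);K=c["K"];T=c["T"]
    v,u=np.indices(z.shape)
    P=np.stack([(u-K[0,2])/K[0,0]*z,(v-K[1,2])/K[1,1]*z,z],-1)
    W=P@T[:3,:3].T+T[:3,3];W[z<=0]=np.nan;return W
def at(c,u,v,h):
    K=c["K"];T=c["T"];d=T[:3,:3]@[(u-K[0,2])/K[0,0],(v-K[1,2])/K[1,1],1];o=T[:3,3]
    return (o+d*(h-o[2])/d[2])[:2]
E
python3 - <<'E'
from h import *
c=np.load("top0.npz");W=cloud(c);f=c["frame"].astype(int)
for n,(u,v) in dict(red=(344,162),white=(413,281),blue=(177,252),green=(324,229),black=(197,152),jar=(271,150),pink=(315,200),yellow=(307,257)).items():
    r=18; S=W[v-r:v+r,u-r:u+r].reshape(-1,3)
    lo=82 if n=="jar" else 88
    Sn=np.linalg.norm(S[:,:2]-at(c,u,v,100),axis=1)<(45 if n=="jar" else 22)
    t=S[(S[:,2]>lo)&Sn]; mm=(t.min(0)+t.max(0))/2
    print(n,"ray",at(c,u,v,100 if n!="jar" else 90).round(),"mid",mm.round(),"mean",t.mean(0).round(1),len(t),np.ptp(t,axis=0).round())
for n,(u,v) in dict(cred=(460,242),cwhite=(384,221),cblue=(234,218),cgreen=(136,190)).items():
    r=20; p=f[v-r:v+r,u-r:u+r]; ref=f[v-2:v+3,u-2:u+3].reshape(-1,3).mean(0)
    m=(np.abs(p-ref).sum(-1)<90).astype(np.uint8)
    M=cv2.moments(m,True);cu,cv_=M['m10']/M['m00']+u-r,M['m01']/M['m00']+v-r
    t=W[v-r:v+r,u-r:u+r][m>0]
    print(n,cu,cv_,at(c,cu,cv_,5).round(1),"med z",np.nanmedian(t[:,2]).round(1),"size",np.nanmax(t,0).round()-np.nanmin(t,0).round())
E
```

```text
red ray [ 655. -115.] mid [ 658. -114.   97.] mean [ 657.3 -114.5   98. ] 79 [25. 23. 16.]
white ray [ 371. -314.] mid [ 370. -313.   97.] mean [ 370.5 -313.3   98.1] 86 [23. 24. 13.]
blue ray [372. 276.] mid [373. 280.  98.] mean [373.  280.4  98.4] 83 [23. 23. 14.]
green ray [474. -82.] mid [475. -81.  97.] mean [474.5 -81.1  97.7] 80 [25. 23. 17.]
black ray [636. 266.] mid [640. 272.  97.] mean [639.  271.8  97.5] 80 [26. 24. 18.]
jar ray [668.  77.] mid [666.  77.  90.] mean [666.3  77.2  88.9] 505 [66. 65. 15.]
pink ray [546. -51.] mid [547. -50.  98.] mean [547.  -50.9  98.5] 81 [25. 24. 19.]
yellow ray [399. -47.] mid [405. -48.  96.] mean [404.1 -48.3  98.4] 80 [25. 23. 15.]
cred 460.08 241.69600000000003 [ 501.6 -455.6] med z 4.5 size [71. 68. 20.]
cwhite 383.7429193899782 220.22222222222223 [ 535.3 -246.4] med z 4.3 size [65. 64. 19.]
cblue 233.37362637362637 217.43736263736264 [493.3 159.6] med z 4.2 size [66. 64. 19.]
cgreen 135.88817204301074 189.3784946236559 [538.4 435.6] med z 3.6 size [67. 68. 18.]
```

```bash
cat >> h.py <<'E'
from scipy.spatial.transform import Rotation as R
def go(*targets):
    from plant import get_obs
    o=get_obs();q=o["tool_rot"];r=R.from_quat([q[1],q[2],q[3],q[0]])
    print("t",round(o["t"],2),"pos",o["ee_pos"].round(1),"w",round(o["width"],3),"gf",o["grasp_force"],"F",o["contact_force"].round(1),"rot",r.as_matrix()[:,0].round(3),r.as_matrix()[:,2].round(3))
    for t in targets: print(t,(r.inv().apply(np.array(t)-o["ee_pos"])/30).round(2))
E
python3 -c "
from h import *
go((370.5,-313.3,180),(370.5,-313.3,58))"
```

```text
t 0.1 pos [ 228.  -634.8  243.8] w 1.0 gf 0.0 F [-0.4 -0.1 -1.2] rot [ 0.941  0.338 -0.   ] [-0.001  0.001 -1.   ]
(370.5, -313.3, 180) [ 8.09 -8.48  2.14]
(370.5, -313.3, 58) [ 8.09 -8.47  6.21]
```

>>> apply_moves(moves="4 -4.2 1;8.09 -8.48 2.1;8.09 -8.48 2.1", claw=0.8)

```text
$.moves[0]: bad value
```

>>> apply_moves(moves="8.1 -8.5 2.1 0 0 0;8.1 -8.5 2.1 0 0 0;8.1 -8.5 2.1 0 0 0;8.1 -8.5 2.1 0 0 0;8.1 -8.5 2.1 0 0 0;8.1 -8.5 2.1 0 0 0;8.1 -8.5 2.1 0 0 0;8.1 -8.5 2.1 0 0 0;8.1 -8.5 2.1 0 0 0;8.1 -8.5 2.1 0 0 0;8.1 -8.5 2.1 0 0 0;8.1 -8.5 2.1 0 0 0;8.1 -8.5 2.1 0 0 0;8.1 -8.5 2.1 0 0 0", claw=0.8)

```text
t: 1.27
ee_pos: [370.0, -314.6, 181.8]
tool_rot: [0.0, 0.985, 0.17, -0.0]
contact_force: [0.1, -0.5, -1.2]
width: 0.803
grasp_force: 0.0
```

```bash
python3 -c "
from h import *
go((370.5,-313.3,58))
from plant import imaging
c=imaging.capture('wrist');cv2.imwrite('pics/w1.png',c['frame']);W=cloud(c);m=(W[...,2]>92)&(W[...,2]<106)&(np.hypot(W[...,0]-370,W[...,1]+313)<40);t=W[m];print(len(t),t.mean(0),t.min(0),t.max(0))"
```

```text
t 1.27 pos [ 370.  -314.6  181.8] w 0.803 gf 0.0 F [ 0.1 -0.5 -1.2] rot [ 0.942  0.335 -0.   ] [ 0. -0. -1.]
(370.5, -313.3, 58) [ 0.03 -0.04  4.13]
1089 [ 373.11668585 -312.01182239   99.291574  ] [ 359.85960957 -324.57707516   92.04787888] [ 384.5050001  -300.04037291  101.45483981]
```

View pics/w1.png

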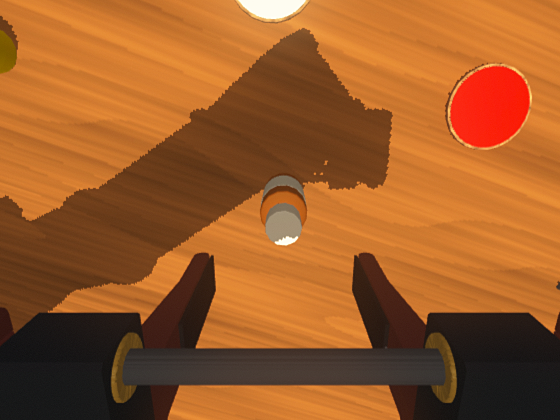

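The wrist view shows the white cap at (283,232), centred between the fingers. Its measured position agrees with the top view to about 2 mm, so I'm descending.

>>> apply_moves(moves="0.06 -0.05 1 0 0 0;0.06 -0.05 2 0 0 0;0.06 -0.05 3 0 0 0;0.06 -0.05 3.6 0 0 0;0.06 -0.05 4.1 0 0 0;0.06 -0.05 4.1 0 0 0;0.06 -0.05 4.1 0 0 0")

```text
t: 1.9
ee_pos: [371.3, -311.5, 58.3]
tool_rot: [-0.0, 0.985, 0.171, -0.001]
contact_force: [0.6, 0.6, 0.3]
width: 0.796
grasp_force: 0.0
```

>>> apply_moves(moves="0 0 0 0 0 0;0 0 0 0 0 0;0 0 0 0 0 0;0 0 0 0 0 0;0 0 0 0 0 0;0 0 0 0 0 0;0 0 0 0 0 0;0 0 0 0 0 0", claw=0.2, grip_force=15)

```text
t: 2.57
ee_pos: [372.3, -311.5, 59.1]
tool_rot: [0.0, 0.985, 0.171, 0.0]
contact_force: [-0.4, -0.8, 4.5]
width: 0.411
grasp_force: 15.0
```

```bash
python3 -c "
from h import *
go((370.5,-313.3,190),(535.3,-246.4,190),(535.3,-246.4,64))"
```

```text
t 2.57 pos [ 372.3 -311.5   59.1] w 0.411 gf 14.972126930952072 F [-0.4 -0.8  4.5] rot [0.941 0.338 0.001] [ 0.001 -0.001 -1.   ]
(370.5, -313.3, 190) [-0.07  0.04 -4.36]
(535.3, -246.4, 190) [ 5.85 -0.2  -4.36]
(535.3, -246.4, 64) [ 5.85 -0.21 -0.16]
```

>>> apply_moves(moves="0 0 -0.4 0 0 0;0 0 -1.2 0 0 0;0 0 -2 0 0 0;0.5 0 -2 0 0 0;1.3 0 -2 0 0 0;2.1 -0.1 -2 0 0 0;2.9 -0.1 -2 0 0 0;3.7 -0.1 -2 0 0 0;4.5 -0.2 -2 0 0 0;5.2 -0.2 -2 0 0 0;5.6 -0.2 -2 0 0 0;5.85 -0.2 -2 0 0 0;5.85 -0.2 -2 0 0 0;5.85 -0.2 -2 0 0 0;5.85 -0.2 -2 0 0 0")

```text
t: 3.82
ee_pos: [533.4, -247.1, 118.4]
tool_rot: [0.0, 0.985, 0.171, -0.001]
contact_force: [-0.4, 0.4, -2.8]
width: 0.408
grasp_force: 15.0
```

```bash
python3 -c "
from h import *
go((535.3,-246.4,64.5))
from plant import imaging
c=imaging.capture('top');cv2.imwrite('pics/t1.png',c['frame'])
c=imaging.capture('wrist');cv2.imwrite('pics/w2.png',c['frame'])"
```

```text
t 3.82 pos [ 533.4 -247.1  118.4] w 0.408 gf 14.96005117893219 F [-0.4  0.4 -2.8] rot [ 0.942  0.336 -0.002] [-0.002 -0.    -1.   ]
(535.3, -246.4, 64.5) [ 0.07 -0.    1.8 ]
```

View pics/w2.png

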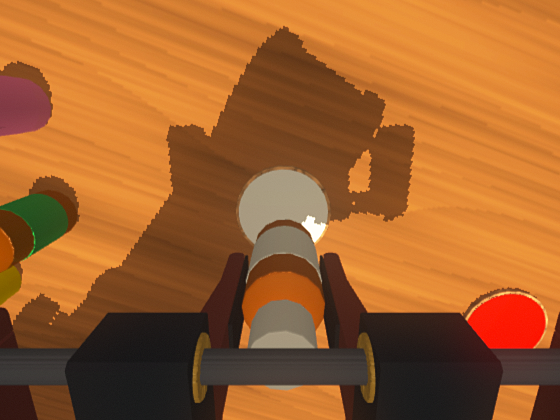

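The bottle is held upright and aligned over the white coaster, which is at (283,208) in the wrist view. I'm lowering and releasing it.

>>> apply_moves(moves="0.07 0 0.7 0 0 0;0.07 0 1.3 0 0 0;0.07 0 1.6 0 0 0;0.07 0 1.7 0 0 0;0.07 0 1.8 0 0 0;0.07 0 1.8 0 0 0;0.07 0 1.8 0 0 0")

```text
t: 4.5
ee_pos: [537.4, -245.8, 65.3]
tool_rot: [0.0, 0.985, 0.171, 0.0]
contact_force: [0.1, 1.4, -1.8]
width: 0.409
grasp_force: 15.0
```

>>> apply_moves(moves="0 0 0 0 0 0;0 0 0 0 0 0;0 0 0 0 0 0;0 0 0 0 0 0;0 0 0 0 0 0", claw=0.75)

```text
t: 4.92
ee_pos: [537.2, -245.5, 64.9]
tool_rot: [0.0, 0.985, 0.172, 0.0]
contact_force: [-0.1, -0.1, -0.0]
width: 0.732
grasp_force: 0.0
```

>>> apply_moves(moves="0 0 -1 0 0 0;0 0 -2 0 0 0;0 0 -3 0 0 0;0 0 -4 0 0 0;0 0 -4 0 0 0;0 0 -4 0 0 0;0 0 -4 0 0 0")

```text
t: 5.5
ee_pos: [536.6, -245.3, 184.2]
tool_rot: [-0.0, 0.985, 0.172, -0.0]
contact_force: [0.1, 0.1, -0.5]
width: 0.754
grasp_force: 0.0
```

```bash
cat >> h.py <<'E'
def bottle(x,y,cam="wrist"):
    from plant import imaging
    c=imaging.capture(cam);W=cloud(c);m=(W[...,2]>92)&(W[...,2]<112)&(np.hypot(W[...,0]-x,W[...,1]-y)<30);t=W[m]
    print(cam,len(t),((t.min(0)+t.max(0))/2).round(1),t.max(0).round(1)) if len(t) else print("none")
E
python3 -c "
from h import *
go((474.5,-81.1,184),(657.4,-114.4,184))
bottle(535,-246);bottle(535,-246,'top')"
```

```text
t 5.5 pos [ 536.6 -245.3  184.2] w 0.754 gf 0.0 F [ 0.1  0.1 -0.5] rot [ 0.941  0.338 -0.   ] [-0.001  0.    -1.   ]
(474.5, -81.1, 184) [-0.1  -5.85  0.01]
(657.4, -114.4, 184) [ 5.27 -2.75  0.01]
wrist 1180 [ 536.7 -245.    99.3] [ 549.1 -232.7  106.6]
top 4 [ 532.4 -253.5  101.1] [ 540.8 -250.5  105.1]
```

White is placed within about 2 mm. Green is next.

>>> apply_moves(moves="0 -1.2 0 0 0 0;0 -2.5 0 0 0 0;0 -3.8 0 0 0 0;-0.1 -5 0 0 0 0;-0.1 -5.6 0 0 0 0;-0.1 -5.85 0 0 0 0;-0.1 -5.85 0 0 0 0;-0.1 -5.85 0 0 0 0;-0.1 -5.85 0 0 0 0")

```text
t: 6.35
ee_pos: [475.3, -83.0, 184.4]
tool_rot: [0.0, 0.985, 0.17, -0.0]
contact_force: [0.8, -0.2, -0.4]
width: 0.753
grasp_force: 0.0
```

```bash
python3 -c "
from h import *
go((474.5,-81.1,58))
bottle(474.5,-81)"
```

```text
t 6.35 pos [475.3 -83.  184.4] w 0.753 gf 0.0 F [ 0.8 -0.2 -0.4] rot [ 0.942  0.336 -0.   ] [-0. -0. -1.]
(474.5, -81.1, 58) [-0.   -0.07  4.21]
wrist 1069 [476.2 -79.9  97. ] [488.7 -67.6 102. ]
```

>>> apply_moves(moves="0.04 -0.08 1 0 0 0;0.04 -0.08 2 0 0 0;0.04 -0.08 3 0 0 0;0.04 -0.08 3.7 0 0 0;0.04 -0.08 4.2 0 0 0;0.04 -0.08 4.2 0 0 0;0.04 -0.08 4.2 0 0 0")

```text
t: 6.98
ee_pos: [475.0, -79.6, 58.1]
tool_rot: [-0.0, 0.985, 0.171, -0.001]
contact_force: [0.3, 0.8, 0.1]
width: 0.751
grasp_force: 0.0
```

>>> apply_moves(moves="0 0 0 0 0 0;0 0 0 0 0 0;0 0 0 0 0 0;0 0 0 0 0 0;0 0 0 0 0 0;0 0 0 0 0 0;0 0 0 0 0 0;0 0 0 0 0 0", claw=0.2)

```text
t: 7.65
ee_pos: [475.8, -78.9, 59.2]
tool_rot: [0.0, 0.985, 0.171, 0.001]
contact_force: [0.2, -0.8, 5.6]
width: 0.409
grasp_force: 15.0
```

>>> apply_moves(moves="0 0 -0.4 0 0 0;0 0 -1.2 0 0 0;0 0 -2.2 0 0 0;0 0 -3.2 0 0 0;0 0 -3.8 0 0 0;0 0 -4 0 0 0;0 0 -4 0 0 0")

```text
t: 8.23
ee_pos: [475.7, -78.6, 179.7]
tool_rot: [0.0, 0.985, 0.172, 0.001]
contact_force: [0.6, -0.0, -0.9]
width: 0.408
grasp_force: 14.9
```

```bash
python3 -c "
from h import *
go((538.4,435.6,179))"
```

```text
t 8.23 pos [475.7 -78.6 179.7] w 0.408 gf 14.948907113212044 F [ 0.6 -0.  -0.9] rot [0.941 0.338 0.002] [ 0.002 -0.    -1.   ]
(538.4, 435.6, 179) [  7.76 -15.43   0.02]
```

>>> apply_moves(moves="0.25 -0.5 0 0 0 0;0.7 -1.3 0 0 0 0;1.15 -2.3 0 0 0 0;1.65 -3.3 0 0 0 0;2.15 -4.3 0 0 0 0;2.65 -5.3 0 0 0 0;3.15 -6.3 0 0 0 0;3.65 -7.3 0 0 0 0;4.15 -8.3 0 0 0 0;4.65 -9.3 0 0 0 0;5.15 -10.3 0 0 0 0;5.7 -11.3 0 0 0 0;6.2 -12.3 0 0 0 0;6.7 -13.3 0 0 0 0;7.1 -14.2 0 0 0 0;7.5 -14.9 0 0 0 0;7.76 -15.43 0 0 0 0;7.76 -15.43 0 0 0 0;7.76 -15.43 0 0 0 0;7.76 -15.43 0 0 0 0")

```text
t: 9.9
ee_pos: [537.4, 433.9, 176.6]
tool_rot: [0.001, 0.985, 0.171, -0.001]
contact_force: [0.4, 0.3, -1.9]
width: 0.411
grasp_force: 14.9
```

```bash
python3 -c "
from h import *
go((538.4,435.6,64.5))
from plant import imaging
c=imaging.capture('wrist');cv2.imwrite('pics/w3.png',c['frame'])"
```

```text
t 9.9 pos [537.4 433.9 176.6] w 0.411 gf 14.948866270315193 F [ 0.4  0.3 -1.9] rot [ 0.941  0.337 -0.003] [-0.002 -0.003 -1.   ]
(538.4, 435.6, 64.5) [ 0.06 -0.05  3.74]
```

View pics/w3.png

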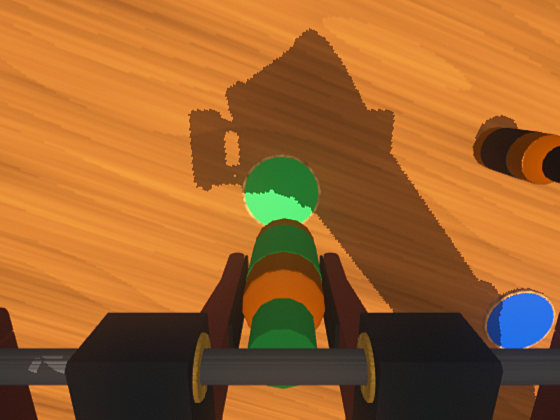

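Green hangs above its coaster, which is centred at (282,191). I'm lowering it.

>>> apply_moves(moves="0.03 -0.05 0.8 0 0 0;0.03 -0.05 1.6 0 0 0;0.03 -0.05 2.4 0 0 0;0.03 -0.05 3 0 0 0;0.03 -0.05 3.4 0 0 0;0.03 -0.05 3.6 0 0 0;0.03 -0.05 3.7 0 0 0;0.03 -0.05 3.7 0 0 0;0.03 -0.05 3.7 0 0 0;0.03 -0.05 3.7 0 0 0")

```text
t: 10.78
ee_pos: [538.8, 438.0, 69.0]
tool_rot: [-0.001, 0.985, 0.171, 0.001]
contact_force: [-0.1, -0.5, -1.1]
width: 0.41
grasp_force: 14.9
```

```bash
python3 -c "
from h import *
go((538.4,435.6,64.5))
c=np.load('top0.npz')
from plant import imaging
c=imaging.capture('top');f=c['frame'];W=cloud(c)
m=(W[...,2]>88)&(np.hypot(W[...,0]-538,W[...,1]-435)<20);print(m.sum())"
```

```text
t 10.78 pos [538.8 438.   69. ] w 0.41 gf 14.949437366376515 F [-0.1 -0.5 -1.1] rot [0.941 0.338 0.002] [ 0.002  0.001 -1.   ]
(538.4, 435.6, 64.5) [-0.04  0.07  0.15]
151
```

Commanded height leaves about 4 mm, so I'm lowering 3.5 mm more, releasing and lifting.

>>> apply_moves(moves="0 0.05 0.06 0 0 0;0 0.05 0.12 0 0 0;0 0.05 0.12 0 0 0;0 0.05 0.12 0 0 0")

```text
t: 11.17
ee_pos: [539.1, 435.8, 64.3]
tool_rot: [0.0, 0.985, 0.171, 0.0]
contact_force: [0.3, -0.7, 0.1]
width: 0.409
grasp_force: 15.0
```

>>> apply_moves(moves="0 0 0 0 0 0;0 0 0 0 0 0;0 0 0 0 0 0;0 0 0 0 0 0;0 0 0 0 0 0", claw=0.75)

```text
t: 11.58
ee_pos: [538.6, 436.1, 64.1]
tool_rot: [-0.0, 0.985, 0.172, 0.0]
contact_force: [-0.1, 0.2, -0.1]
width: 0.732
grasp_force: 0.0
```

>>> apply_moves(moves="0 0 -1 0 0 0;0 0 -2 0 0 0;0 0 -3 0 0 0;0 0 -4 0 0 0;0 0 -4 0 0 0;0 0 -4 0 0 0;0 0 -4 0 0 0")

```text
t: 12.17
ee_pos: [538.3, 435.7, 183.4]
tool_rot: [0.0, 0.985, 0.172, -0.0]
contact_force: [-0.6, -0.3, -0.5]
width: 0.749
grasp_force: 0.0
```

```bash
python3 -c "
from h import *
bottle(538.4,435.6)
go((373,280.4,184))
from plant import imaging
c=imaging.capture('wrist');W=cloud(c);f=c['frame'].astype(int)
m=(f[...,1]>f[...,2]+30)&(f[...,1]>f[...,0]+20)&(W[...,2]<12)&(W[...,2]>-5);m&=np.hypot(W[...,0]-538,W[...,1]-435)<60
t=W[m][:,:2]
v,u=np.nonzero(m);(cx,cy),r=cv2.minEnclosingCircle(np.float32(t));print('coaster',cx,cy,r)"
```

```text
wrist 1185 [539.2 436.7  99.2] [551.5 448.8 106.4]
t 12.22 pos [538.  435.3 182.6] w 0.752 gf 0.0 F [ 0.6  0.4 -0.8] rot [ 0.941  0.338 -0.002] [-0.002 -0.002 -1.   ]
(373, 280.4, 184) [-6.92  3.   -0.03]
coaster 538.6575317382812 437.64093017578125 33.38773727416992
```

Green is centred. Blue is next.

>>> apply_moves(moves="-1.2 0.5 0 0 0 0;-2.4 1 0 0 0 0;-3.6 1.5 0 0 0 0;-4.8 2 0 0 0 0;-5.8 2.5 0 0 0 0;-6.6 2.8 0 0 0 0;-6.92 3 0 0 0 0;-6.92 3 0 0 0 0;-6.92 3 0 0 0 0;-6.92 3 0 0 0 0;-6.92 3 0 0 0 0")

```text
t: 13.18
ee_pos: [374.7, 282.4, 184.0]
tool_rot: [-0.0, 0.985, 0.172, 0.0]
contact_force: [-0.6, 0.2, -0.5]
width: 0.752
grasp_force: 0.0
```

```bash
python3 -c "
from h import *
bottle(373,280.4)
go((373,280.4,58))"
```

```text
wrist 1063 [374.4 283.7  96.7] [386.7 295.8 101.4]
t 13.23 pos [374.5 282.2 183.9] w 0.75 gf 0.0 F [1.  0.7 0.2] rot [0.941 0.338 0.   ] [-0.     0.001 -1.   ]
(373, 280.4, 58) [-0.07  0.04  4.2 ]
```

>>> apply_moves(moves="0 0 1 0 0 0;0 0 2 0 0 0;0 0 3 0 0 0;0 0 3.7 0 0 0;0 0 4.2 0 0 0;0 0 4.2 0 0 0;0 0 4.2 0 0 0")

```text
t: 13.82
ee_pos: [373.6, 281.5, 57.5]
tool_rot: [0.0, 0.985, 0.172, -0.001]
contact_force: [-0.2, 0.4, 0.1]
width: 0.75
grasp_force: 0.0
```

>>> apply_moves(moves="0 0 0 0 0 0;0 0 0 0 0 0;0 0 0 0 0 0;0 0 0 0 0 0;0 0 0 0 0 0;0 0 0 0 0 0;0 0 0 0 0 0;0 0 0 0 0 0", claw=0.2)

```text
t: 14.48
ee_pos: [374.1, 281.5, 58.6]
tool_rot: [-0.0, 0.985, 0.172, 0.001]
contact_force: [-0.2, -0.7, 6.1]
width: 0.405
grasp_force: 15.0
```

```bash
python3 -c "
from h import *
go((493.6,160.3,64.5))"
```

```text
t 14.48 pos [374.1 281.5  58.6] w 0.405 gf 14.981356718773888 F [-0.2 -0.7  6.1] rot [0.941 0.338 0.001] [ 0.001  0.001 -1.   ]
(493.6, 160.3, 64.5) [ 2.38  5.15 -0.2 ]
```

>>> apply_moves(moves="0 0 -0.4 0 0 0;0 0 -1.2 0 0 0;0 0 -2 0 0 0;0.2 0.5 -2 0 0 0;0.5 1.2 -2 0 0 0;0.9 2 -2 0 0 0;1.3 2.9 -2 0 0 0;1.7 3.7 -2 0 0 0;2 4.4 -2 0 0 0;2.3 4.9 -2 0 0 0;2.38 5.15 -2 0 0 0;2.38 5.15 -2 0 0 0;2.38 5.15 -2 0 0 0;2.38 5.15 -1.4 0 0 0;2.38 5.15 -0.8 0 0 0;2.38 5.15 -0.4 0 0 0;2.38 5.15 -0.3 0 0 0;2.38 5.15 -0.3 0 0 0;2.38 5.15 -0.3 0 0 0;2.38 5.15 -0.3 0 0 0")

```text
t: 16.15
ee_pos: [493.5, 160.4, 67.8]
tool_rot: [-0.0, 0.985, 0.172, 0.001]
contact_force: [0.7, -0.2, -0.2]
width: 0.409
grasp_force: 15.0
```

```bash
python3 -c "
from h import *
go((493.6,160.3,64))"
```

```text
t 16.15 pos [493.5 160.4  67.8] w 0.409 gf 14.973672246923257 F [ 0.7 -0.2 -0.2] rot [0.941 0.338 0.001] [ 0.001  0.001 -1.   ]
(493.6, 160.3, 64) [0.   0.   0.13]
```

>>> apply_moves(moves="0 0 0.06 0 0 0;0 0 0.12 0 0 0;0 0 0.12 0 0 0;0 0 0.12 0 0 0")

```text
t: 16.48
ee_pos: [493.4, 159.9, 63.7]
tool_rot: [-0.0, 0.985, 0.172, 0.0]
contact_force: [0.8, -0.4, -0.2]
width: 0.405
grasp_force: 15.0
```

>>> apply_moves(moves="0 0 0 0 0 0;0 0 0 0 0 0;0 0 0 0 0 0;0 0 0 0 0 0;0 0 0 0 0 0", claw=0.75)

```text
t: 16.9
ee_pos: [493.1, 159.8, 63.5]
tool_rot: [0.0, 0.985, 0.171, 0.0]
contact_force: [0.6, -0.1, 0.4]
width: 0.732
grasp_force: 0.0
```

>>> apply_moves(moves="0 0 -1 0 0 0;0 0 -2 0 0 0;0 0 -3 0 0 0;0 0 -4 0 0 0;0 0 -4 0 0 0;0 0 -4 0 0 0;0 0 -4 0 0 0")

```text
t: 17.48
ee_pos: [492.7, 159.5, 183.0]
tool_rot: [0.0, 0.985, 0.171, -0.0]
contact_force: [0.1, -0.1, 0.0]
width: 0.746
grasp_force: 0.0
```

```bash
python3 -c "
from h import *
bottle(493.5,160)
go((657.4,-114.4,184))"
```

```text
wrist 1194 [493.7 161.9  99.3] [506.  174.  106.5]
t 17.53 pos [492.4 159.4 182.4] w 0.75 gf 0.0 F [-1.   0.6 -0.5] rot [ 0.941  0.338 -0.002] [-0.002 -0.001 -1.   ]
(657.4, -114.4, 184) [ 2.09 10.45 -0.06]
```

Blue is placed. Red is last.

>>> apply_moves(moves="0.2 1 0 0 0 0;0.4 2.2 0 0 0 0;0.7 3.5 0 0 0 0;0.9 4.8 0 0 0 0;1.2 6.1 0 0 0 0;1.5 7.4 0 0 0 0;1.7 8.7 0 0 0 0;2 9.8 0 0 0 0;2.1 10.3 0 0 0 0;2.1 10.45 0 0 0 0;2.1 10.45 0 0 0 0;2.1 10.45 0 0 0 0;2.1 10.45 0 0 0 0")

```text
t: 18.62
ee_pos: [657.6, -111.5, 182.9]
tool_rot: [-0.001, 0.985, 0.173, -0.001]
contact_force: [-0.3, 0.1, -0.1]
width: 0.753
grasp_force: 0.0
```

```bash
python3 -c "
from h import *
bottle(657,-114)
go((658,-114,58))"
```

```text
wrist 1077 [ 659.5 -113.2   96.8] [ 671.8 -100.9  101.5]
t 18.67 pos [ 657.7 -111.5  183.2] w 0.748 gf 0.0 F [ 0.5 -0.2 -0.2] rot [ 0.94   0.341 -0.   ] [-0.001  0.001 -1.   ]
(658, -114, 58) [-0.02  0.09  4.17]
```

>>> apply_moves(moves="0 0.08 1 0 0 0;0 0.08 2 0 0 0;0 0.08 3 0 0 0;0 0.08 3.7 0 0 0;0 0.08 4.17 0 0 0;0 0.08 4.17 0 0 0;0 0.08 4.17 0 0 0")

```text
t: 19.25
ee_pos: [659.1, -115.3, 58.5]
tool_rot: [-0.0, 0.985, 0.172, -0.0]
contact_force: [0.2, -0.2, 0.6]
width: 0.748
grasp_force: 0.0
```

>>> apply_moves(moves="0 0 0 0 0 0;0 0 0 0 0 0;0 0 0 0 0 0;0 0 0 0 0 0;0 0 0 0 0 0;0 0 0 0 0 0;0 0 0 0 0 0;0 0 0 0 0 0", claw=0.2)

```text
t: 19.92
ee_pos: [659.6, -116.1, 59.0]
tool_rot: [0.0, 0.985, 0.172, 0.0]
contact_force: [-0.5, 0.7, 5.3]
width: 0.408
grasp_force: 15.0
```

>>> apply_moves(moves="0 0 -0.4 0 0 0;0 0 -1.2 0 0 0;0 0 -2.2 0 0 0;0 0 -3.2 0 0 0;0 0 -3.8 0 0 0;0 0 -4 0 0 0;0 0 -4 0 0 0")

```text
t: 20.5
ee_pos: [659.9, -116.4, 180.3]
tool_rot: [0.001, 0.985, 0.171, 0.001]
contact_force: [-0.3, 1.5, -0.9]
width: 0.406
grasp_force: 15.0
```

```bash
python3 -c "
from h import *
go((502.2,-455,179))"
```

```text
t 20.5 pos [ 659.9 -116.4  180.3] w 0.406 gf 14.962003765267582 F [-0.3  1.5 -0.9] rot [0.941 0.338 0.003] [ 0.003 -0.001 -1.   ]
(502.2, -455, 179) [-8.76  8.85  0.03]
```

>>> apply_moves(moves="-0.3 0.3 0 0 0 0;-0.9 0.9 0 0 0 0;-1.6 1.6 0 0 0 0;-2.3 2.3 0 0 0 0;-3 3 0 0 0 0;-3.7 3.7 0 0 0 0;-4.4 4.4 0 0 0 0;-5.1 5.1 0 0 0 0;-5.8 5.8 0 0 0 0;-6.5 6.5 0 0 0 0;-7.2 7.2 0 0 0 0;-7.8 7.8 0 0 0 0;-8.3 8.4 0 0 0 0;-8.6 8.7 0 0 0 0;-8.76 8.85 0 0 0 0;-8.76 8.85 0 0 0 0;-8.76 8.85 0 0 0 0;-8.76 8.85 0 0 0 0")

```text
t: 22.0
ee_pos: [502.7, -452.7, 178.0]
tool_rot: [-0.001, 0.985, 0.173, 0.0]
contact_force: [0.4, 0.5, -0.9]
width: 0.404
grasp_force: 15.0
```

```bash
python3 -c "
from h import *
go((502.2,-455,66))"
```

```text
t 22.0 pos [ 502.7 -452.7  178. ] w 0.404 gf 14.9622958436521 F [ 0.4  0.5 -0.9] rot [0.94  0.34  0.001] [ 0.     0.001 -1.   ]
(502.2, -455, 66) [-0.04  0.07  3.73]
```

>>> apply_moves(moves="0 0.04 0.8 0 0 0;0 0.04 1.6 0 0 0;0 0.04 2.4 0 0 0;0 0.04 3 0 0 0;0 0.04 3.4 0 0 0;0 0.04 3.6 0 0 0;0 0.04 3.7 0 0 0;0 0.04 3.7 0 0 0;0 0.04 3.7 0 0 0;0 0.04 3.7 0 0 0")

```text
t: 22.83
ee_pos: [502.7, -456.5, 68.7]
tool_rot: [0.001, 0.985, 0.172, 0.001]
contact_force: [-0.7, -0.1, -0.6]
width: 0.409
grasp_force: 15.0
```

```bash
python3 -c "
from h import *
go((502.2,-455,64.5))"
```

```text
t 22.83 pos [ 502.7 -456.5   68.7] w 0.409 gf 14.962615470831224 F [-0.7 -0.1 -0.6] rot [0.941 0.338 0.001] [ 0.002 -0.001 -1.   ]
(502.2, -455, 64.5) [ 0.   -0.05  0.14]
```

>>> apply_moves(moves="0 0 0.06 0 0 0;0 0 0.12 0 0 0;0 0 0.12 0 0 0;0 0 0.12 0 0 0")

```text
t: 23.17
ee_pos: [502.2, -456.2, 64.0]
tool_rot: [0.0, 0.985, 0.171, 0.0]
contact_force: [0.8, -1.3, 0.6]
width: 0.408
grasp_force: 15.0
```

>>> apply_moves(moves="0 0 0 0 0 0;0 0 0 0 0 0;0 0 0 0 0 0;0 0 0 0 0 0;0 0 0 0 0 0", claw=0.75)

```text
t: 23.58
ee_pos: [502.0, -456.0, 63.8]
tool_rot: [-0.0, 0.985, 0.172, -0.0]
contact_force: [-0.1, -0.2, 0.4]
width: 0.732
grasp_force: 0.0
```

>>> apply_moves(moves="0 0 -1 0 0 0;0 0 -2 0 0 0;0 0 -3 0 0 0;0 0 -4 0 0 0;0 0 -4 0 0 0;0 0 -4 0 0 0;0 0 -4 0 0 0")

```text
t: 24.17
ee_pos: [501.6, -455.7, 183.2]
tool_rot: [-0.0, 0.985, 0.172, -0.0]
contact_force: [0.9, 0.3, -0.7]
width: 0.746
grasp_force: 0.0
```

```bash
python3 -c "
from h import *
bottle(502,-455)
for p in ((640,272),(537,-246),(538,436),(494,160)): bottle(*p,cam='top')
from plant import imaging
for n in('top','wrist'):
  c=imaging.capture(n);cv2.imwrite(f'pics/{n}9.png',c['frame'])
go((502,-455,190))"
```

```text
wrist 1197 [ 502.6 -454.4   99.3] [ 514.8 -442.   106.5]
top 74 [640.1 271.8  98.3] [653.1 283.3 104.2]
top 84 [ 536.1 -246.6  101.3] [ 548.9 -233.6  109.6]
top 84 [537.8 433.2 100.8] [549.6 445.1 109.2]
top 81 [492.6 159.4 101.7] [504.5 171.5 111.3]
t 24.52 pos [ 501.7 -455.7  182.9] w 0.746 gf 0.0 F [0.  0.1 0.4] rot [ 0.941  0.338 -0.001] [-0.001  0.001 -1.   ]
(502, -455, 190) [ 0.02 -0.02 -0.24]
```

View pics/top9.png

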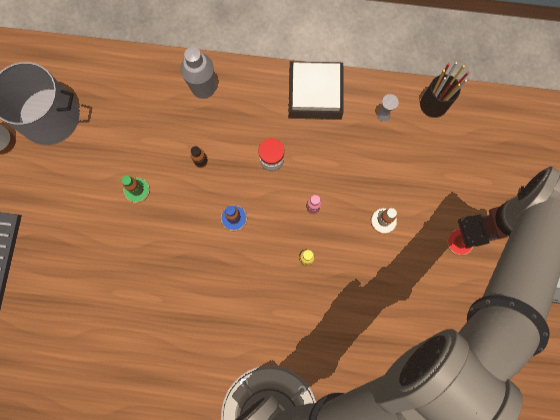

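View pics/wrist9.png

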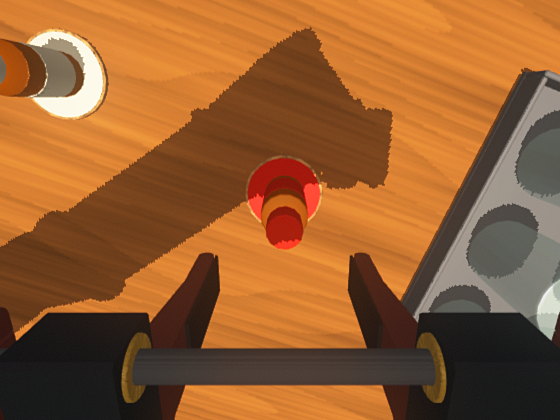

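The top view shows green (133,187), blue (234,215) and white (387,218) standing on their coasters, with the black miniature (198,156) and jar (271,153) in their places. The wrist view shows red upright on its coaster at (284,195), and the gripper is clear.

```bash
python3 -c "
from plant import ticket
print(ticket.finish_job())"
```

```text
the job is handed in; nothing more can be done
None
```

I stood the red, white, blue and green miniatures on their matching coasters, each about 2 mm off centre or less by my measurements. The black-capped miniature and the jar were not touched, and I handed the job in at about 25 s; the hand-in returned no verdict.

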